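# Ready an oscillation run: zero the timer, draw the spring cart to its start mark and hold

### The job

Get the spring cart ready for a timed oscillation: first zero the counter-timer by twisting its spring-return reset knob clockwise to its stop and letting it spring back. Then draw the cart along its track until its pointer lines up with the tongue of the start-mark clip, without ever letting it fly back, and finish still holding it there at rest, ready for the release; leave the tape dispenser, tub and steel bar where they are.

Things in the scene. Friction and masses are not known exactly. Their poses are not given: they have to be found in the camera images.
- timer: Counter-timer console, grey box 100 (x) x 140 (y) x 65 high mm with a flat black top panel, fixed on the bench left or right in front of the robot. Display and four flush sockets on the half towards its +y side (nothing on the panel but the knob rises more than 4 mm). Origin: centre of its underside, z up. The reset knob's axis is vertical and lies at (0, -34) mm in this frame.
- reset_knob (a joint): Angle of the reset knob, rad: 0 at rest, 1.047 (60 degrees) at its stop; grows as the knob is turned clockwise seen from above. A spring returns it to 0 when let go; holding it at the stop takes about 0.07 N m. A turn past 0.95 counts as reaching the stop.
- knob_grip (a point): Point on the reset knob's axis 87 mm above the bench; this frame turns with the knob. The knob is a grey bar grip 40 long x 12 wide, standing 68 to 96 mm above the bench on a 40 mm disc 3 mm thick that lies on the panel (65 to 68 mm). At rest the bar lies along the timer's x axis (the long way of the bar is this frame's x axis).
- track: Dynamics track, aluminium extrusion 100 wide (its x) x 900 long (its y), running surface 50 mm above the bench, fixed, lying across in front of the robot. Origin on the bench under the track's middle; y runs along the track. A paper scale lies along its edge on the -x side (towards the robot); a black photogate stands beside the middle on the +x side, 53 to 103 mm from the centre line, up to 104 mm high. Black end stops 92 mm high close both ends.
- cart_travel (a joint): Travel of the cart along the track's +y axis, m: 0 at rest in the middle, limits -0.19 and +0.19. Two coil springs, one to each end stop, pull it back to 0: about 40 N per metre of travel (3 to 6 N at the mark). It rolls almost freely; cart mass 0.4 to 0.65 kg.
- cart: The cart, a grey chassis 66 wide (x) x 150 long (y) on four wheels with a mast on its deck. Origin at bench height under the cart's middle; axes as track.
- mast (a point): Point on the axis of the cart's mast, 120 mm above the bench. The mast is a plain vertical aluminium post, 14 mm in diameter, standing at the middle of the cart's deck (deck 82 mm, top of the mast 142 mm above the bench; a collar of 28 mm diameter round its foot up to 87 mm). Low lips at the cart's ends rise to 90 mm. Axes as track.
- pointer (a point): Tip of the cart's pointer, a black 3.5 mm wide blade on the cart's -x side (over the scale), 74 mm above the bench, 51 mm from the mast's axis in -x and level with it along the track. Axes as track.
- marker: Start-mark clip, clamped on the scale edge of the track 80 to 155 mm from the middle, on one side or the other: black clip 20 mm wide with a brass thumbscrew and a thin steel tongue on top pointing across the track. Fixed. Origin at bench height under the track's edge; x across the track, y along it, as track. The mark is y = 0 in this frame.
- mark (a point): Tip of the clip's steel tongue (2.5 mm wide), 67 mm above the bench: the pointer passes 5 mm above it and must stand over it. The pointer is on the mark when its place along the track (track y) equals this one's.
- level: Spirit level clipped on the same edge of the track on the other side of the middle: grey, 60 mm long with a glass vial, up to 61 mm high. Fixed, not the mark.
- dispenser: Desk tape dispenser, teal, 66 (x) x 200 (y) x 88 high mm, 0.9 kg, loose; stands left or right in front of the robot, on the side where the timer is not. Origin: centre of its underside. To be left alone.
- tub: White round tub with lid, 66 mm in diameter, 84 high, loose, behind the track. Origin: centre of its underside. To be left alone.
- bar_mass: Flat steel bar mass 34 (x) x 110 (y) x 16 high mm, 0.5 kg, loose, on the bench between the robot and the track. Origin: centre of its underside. To be left alone.

How it is judged:
By the outcome, as a careful person would: the job done as asked, in the order asked, and still so for the second after the job is handed in, while the arm keeps its last pose, push and grip.
It also fails if it takes over 54 s, if anything falls off the work surface, if the arm or the gripper's body presses on something with over 40 N, if the wrist force passes 120 N, or if a joint passes its speed limit or range.

### The arm

A 6-joint arm with a two-finger parallel gripper is mounted at the origin on the work surface. World frame = base frame: x ahead of the robot, y to its left, z up, the work surface at z = 0. Lengths are in m, angles in rad, forces in N, time in s.
With the tool pointing down it reaches from about 0.3 to 0.775 m from the base axis. Payload 14.6 kg.
Tool frame: the origin (TCP) lies at the very end of the fingers, on their centre line; the grasp point (between the pads) lies 19 mm behind it (arm.tcp_to_grasp is the distance from the TCP to the grasp point, in m); x points along the fingers, y is the direction in which the jaws open and shut, and the axes are right-handed (so a half turn about x gives the same grasp; the last joint's range is limited). The gripper opens to 85 mm and grips with 20 to 120 N. Pads are 22 mm wide; open, the fingers measure 114 mm over their backs; the gripper's body (76 mm by 85 mm) begins 54 mm behind the grasp point. The pads swing forward as they close: fully open they stand 13 mm farther back than shut.
Start: joints at [-1.325, 0.3, 1.521, -0, 1.321, -0.067], TCP at [0.169, -0.523, 0.231] pointing down, gripper open.
Joint ranges: [-3.03, 3.03], [-0.79, 2.21], [0.23, 2.52], [-1.04, 4.18], [0, 3.07], [-2.55, 2.55]. Speed limits (rad/s): [2.22, 2.22, 2.57, 3.14, 3.14, 3.14].

### API

Orientations are given as a 3x3 rotation matrix whose columns are the frame's x, y, z axes.
In Python, from workcell import arm gives the robot as it stands.
- The arm moves only by the tool apply_moves, never from a script. Its argument "steps" is a list of rows, each a list of 7 numbers: the shift along the tool's x, y, z in m, then the turn, a rotation vector about the tool's x, y, z in degrees, then the gripper's target within -1 to 1 (shut at 1, half-way at 0, fully open at -1). A call has 1 to 8 rows; each row is the pose to reach, as a shift and turn from the pose commanded when the call began, along the tool's axes at that moment; what a row does not reach only later rows make up. A row lasts 1/12 s, in which the tool goes at most 41.7 mm and 7.16 degrees, less where a joint would pass 70% of its speed; a pose out of reach is approached as far as the arm can. A call with a gripper value outside its range is refused whole. The fingers move at their own pace and stop on an object; "newtons" is the grip in N (left out, the last holds). Time passes only in rows, so rows that repeat a pose let the fingers close. It gives the time, the measured TCP pose, the force and the opening at its end, in the units of the state.
- arm.get_state(): the state, without advancing time (a new reading comes with each control period).
- arm.camera(name): name is "side" or "top"; returns a dict with "frame" (480x640x3 uint8, red, green, blue), "depth" (480x640 float32, m along the optical axis (not along the pixel's ray), 0 where there is no reading), "mtx" (3x3 intrinsics, pixels), "R" (3x3) and "t" (3): a world point X has camera coordinates R X + t. Camera axes: x right, y down, z forward; pixel columns grow to the right and rows downward; lengths in m; the calibration is good to about 2 mm. A picture is of the moment at which its call begins.
- arm.job_done(): hands the job in, once; it reports no verdict.
The state is a dict: "time_s": time; "joint_pos": joint angles; "dq": joint speeds; "joint_torque": joint torques, N m; "tcp_pos": TCP position; "eef_rot": TCP orientation; "force": force on the tool from outside, world axes, zero at the start; "ft_torque": the same for the moment, N m; "width": opening from 0.0 (shut) to 1.0 (fully open).
Only numpy, scipy, OpenCV 4.12 (cv2) and the standard library are available. Lean on these libraries where they do the work, as an engineer would, in place of code of your own. Each camera call takes 0.05 s, during which the arm holds its last target. There are 200 camera calls.

## Working session

There is one attempt and no reset: what is moved stays moved. The work goes in short steps, Python scripts to look and compute and a tool call to move; the robot and the scene stay as the last step left them, time stands still between calls to the robot, and variables do not carry over. Pictures are saved under pics/ and viewed, about 8 in all and at most 12, crops included, and the job is handed in when it is done.

Besides the shell and the picture viewer there is one more tool, called after "Request:" by a JSON object that holds its "fn" and its "kwargs". apply_moves: Moves the arm, as the interface text tells. Its arguments: {"type":"object","properties":{"steps":{"type":"array","items":{"type":"array","items":{"type":"number"}}},"newtons":{"type":"number"}},"required":["steps"]}

```bash
mkdir -p pics; cat > h.py <<'E'
import numpy as np, cv2
from workcell import arm
def grab(n,f=None):
    c=arm.camera(n)
    if f: cv2.imwrite('pics/'+f,c['frame'][:,:,::-1])
    return c
def ray(c,u,v,z):
    R,t=np.array(c['R']),np.array(c['t']).ravel()
    o=-R.T@t; d=R.T@np.linalg.inv(c['mtx'])@np.array([u,v,1.])
    return o+d*(z-o[2])/d[2]
def proj(c,X):
    p=np.array(c['mtx'])@(np.array(c['R'])@np.array(X)+np.array(c['t']).ravel()); return p[:2]/p[2]
def cloud(c):
    R,t=np.array(c['R']),np.array(c['t']).ravel()
    v,u=np.mgrid[:480,:640]; d=c['depth']
    P=np.stack([u,v,np.ones_like(u)],-1)@np.linalg.inv(c['mtx']).T*d[...,None]
    return (P-t)@R
E
python3 - <<'E'
from h import *
import pickle
for n in('top','side'):
    c=grab(n,n+'1.png'); pickle.dump(c,open(n+'.pkl','wb'))
    print(n,c['mtx'],c['R'],c['t'],-np.array(c['R']).T@np.array(c['t']).ravel())
print(arm.get_state())
E
```

```text
top [[585.38254635   0.         321.03608718]
 [  0.         585.38254635 227.31229672]
 [  0.           0.           1.        ]] [[-0.02303376 -0.99965991  0.01222726]
 [-0.99303765  0.02146446 -0.11582527]
 [ 0.11552343 -0.01481002 -0.99319434]] [-0.00990805  0.58832318  1.35403738] [ 0.42757581 -0.0024794   1.41308611]
side [[462.35821013   0.         324.07025292]
 [  0.         462.35821013 237.33537572]
 [  0.           0.           1.        ]] [[-0.87433962 -0.48495978  0.01855385]
 [-0.24557429  0.40912673 -0.87881089]
 [ 0.41859706 -0.77293553 -0.47680937]] [0.50615175 0.23438669 0.62279986] [0.23940568 0.63095352 0.49354732]
{'time_s': 0.1, 'joint_pos': array([-1.32460116e+00,  3.00368101e-01,  1.52150179e+00,  1.17509126e-05,
        1.32067845e+00, -6.65847198e-02]), 'dq': array([ 0.0009788 ,  0.00050337, -0.00051361,  0.00113828, -0.00139225,
        0.00014831]), 'joint_torque': array([ 1.16839201e-03, -5.44378531e+01, -3.62370872e+01, -9.26511620e-05,
        3.00605367e-03,  5.20859874e-05]), 'tcp_pos': array([ 0.16919728, -0.5231205 ,  0.23081135]), 'eef_rot': array([[-2.21873175e-04,  3.07701953e-01, -9.51482769e-01],
       [ 9.29641821e-04, -9.51482317e-01, -3.07702024e-01],
       [-9.99999543e-01, -9.52808998e-04, -7.49442012e-05]]), 'force': array([ 0.05404224, -0.07402562,  0.84407508]), 'ft_torque': array([ 0.0152013 , -0.02482857, -0.04195788]), 'width': 1.001328619542413}
```

View pics/top1.png

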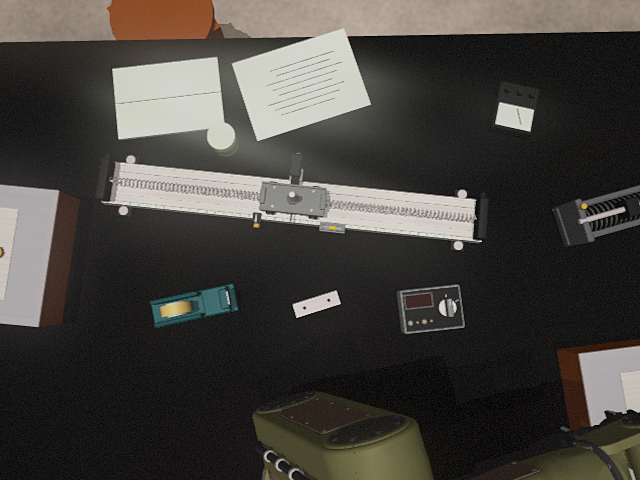

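View pics/side1.png

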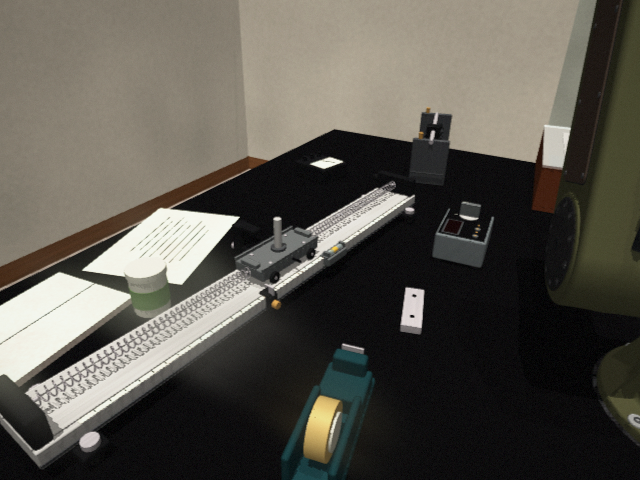

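Top: timer at about (431,309) with its knob at (450,308), mast (292,195), clip with brass screw (257,220), level (332,228), bar (317,304), dispenser (195,306), tub (221,137). The side view agrees. I'll enlarge the key areas and measure.

```bash
python3 - <<'E'
from h import *
import pickle
c=pickle.load(open('top.pkl','rb')); s=pickle.load(open('side.pkl','rb'))
f=c['frame'][:,:,::-1]; g=s['frame'][:,:,::-1]
a=cv2.resize(f[275:345,385:480],None,fx=4,fy=4,interpolation=cv2.INTER_CUBIC)
b=cv2.resize(f[170:240,240:345],None,fx=4,fy=4,interpolation=cv2.INTER_CUBIC)
d=cv2.resize(g[210:310,225:345],None,fx=3,fy=3,interpolation=cv2.INTER_CUBIC)
o=np.zeros((580,800,3),np.uint8); o[:280,:380]=a; o[:280,380:800]=b; o[280:580,:360]=d
cv2.imwrite('pics/crop1.png',o)
# track direction: bright pixels at track surface, z=.05
P=cloud(c)
def rect(m,z,name,k=0):
    n,l,st,ce=cv2.connectedComponentsWithStats(m.astype(np.uint8)); i=1+np.argmax(st[1:,4])
    v,u=np.nonzero(l==i); Q=np.array([ray(c,x,y,z)[:2] for x,y in zip(u,v)],np.float32)
    print(name,cv2.minAreaRect(Q),cv2.boxPoints(cv2.minAreaRect(Q)).round(3).tolist(),len(u))
Z=P[...,2]; roi=np.zeros(Z.shape,bool); roi[275:345,385:480]=1
rect(roi&(Z>.05)&(Z<.08),.065,'timer'); rect(roi&(Z>.083)&(Z<.11),.096,'knob')
x=P[...,0]
roi[:]=0; roi[150:250,95:500]=1
rect(roi&(Z>.035)&(Z<.06)&(c['depth']>0),.05,'track')
roi[:]=0; roi[170:230,250:340]=1
rect(roi&(Z>.12)&(Z<.16),.142,'mast')
rect(roi&(Z>.07)&(Z<.1),.082,'cart')
for n,u,v,z in(('mast',292,195,.142),('knob',450,308,.096)): print(n,ray(c,u,v,z))
E
```

```text
timer ((0.3913031816482544, -0.27174535393714905), (0.09948667138814926, 0.1403316855430603), 4.697472095489502) [[0.335999995470047, -0.20600000023841858], [0.34700000286102295, -0.34599998593330383], [0.44699999690055847, -0.33799999952316284], [0.4350000023841858, -0.1979999989271164]] 2553
knob ((0.39405912160873413, -0.3054352104663849), (0.0387955941259861, 0.014990248717367649), 4.886073589324951) [[0.37400001287460327, -0.30000001192092896], [0.375, -0.3149999976158142], [0.414000004529953, -0.3109999895095825], [0.4129999876022339, -0.29600000381469727]] 115
track ((0.6549581289291382, 0.04112595319747925), (0.8936010599136353, 0.14650078117847443), 84.5467529296875) [[0.5400000214576721, -0.3970000147819519], [0.6850000023841858, -0.41100001335144043], [0.7699999809265137, 0.4790000021457672], [0.625, 0.49300000071525574]] 12726
mast ((0.648325502872467, 0.040761977434158325), (0.013203197158873081, 0.01337047852575779), 88.80497741699219) [[0.6420000195503235, 0.03400000184774399], [0.6549999713897705, 0.03400000184774399], [0.6549999713897705, 0.04699999839067459], [0.6420000195503235, 0.04800000041723251]] 39
cart ((0.6531577110290527, 0.039630498737096786), (0.1038634330034256, 0.16189569234848022), 3.386284589767456) [[0.597000002861023, 0.11699999868869781], [0.6060000061988831, -0.04399999976158142], [0.7099999785423279, -0.03799999877810478], [0.699999988079071, 0.12399999797344208]] 2013
mast [0.64832171 0.04076115 0.142     ]
knob [ 0.39299021 -0.30618974  0.096     ]
```

View pics/crop1.png

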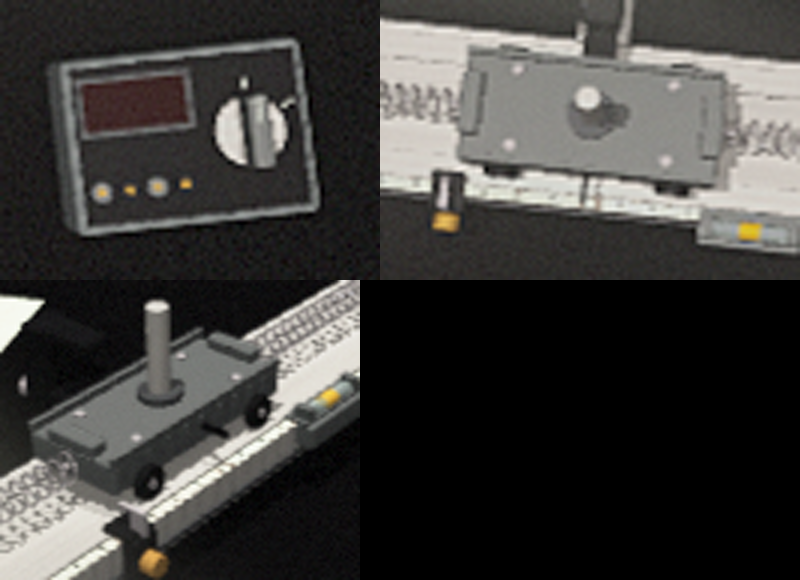

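Timer yaw is 4.7° and the knob axis is at (0.394, -0.3055), from both the box outline and the bar. The sizes (99x140 mm, bar 39 mm) fit. The mast is at (0.648, 0.041) and the track yaw is -5.45°. Next is the move above the knob.

```bash
cat >> h.py <<'E'
def to(p,yaw):
    "tool-frame shift and turn (deg about tool x) to TCP p, with tool y at heading yaw deg"
    s=arm.get_state(); R=np.array(s['eef_rot']); d=R.T@(np.array(p)-s['tcp_pos'])
    h=np.degrees(np.arctan2(R[1,1],R[0,1])); dt=(h-yaw+180)%360-180
    # levelling
    y=np.radians(yaw); T=np.column_stack([[0,0,-1],[np.cos(y),np.sin(y),0],[-np.sin(y),np.cos(y),0]]); T[:,2]=np.cross(T[:,0],T[:,1])
    rv=np.degrees(cv2.Rodrigues(R.T@T)[0].ravel())
    print('shift',d.round(4),'turn',rv.round(2),'tcp',s['tcp_pos'].round(4),'F',s['force'].round(2),'M',s['ft_torque'].round(3),'w',round(s['width'],3),'t',s['time_s'],'h',round(h,2),'q',s['joint_pos'].round(2))
E
python3 - <<'E'
from h import *
to([.394,-.3055,.16],-85.3)
import pickle
c=pickle.load(open('top.pkl','rb'))
yv=np.array([.095,.9955])
yv=np.array([-np.sin(np.radians(-5.45)),np.cos(np.radians(-5.45))])
f=c['frame']
print(cv2.cvtColor(f,cv2.COLOR_RGB2GRAY)[208:226,250:266])
print(cv2.cvtColor(f,cv2.COLOR_RGB2GRAY)[212:226,286:300])
for n,u,v,z in(('tong',256,214,.067),('ptr',292.8,217.5,.074),('mast',292,195,.142)):
    p=ray(c,u,v,z); print(n,p,p[:2]@yv)
E
```

```text
shift [ 0.071  -0.1378 -0.2809] turn [13.22  0.    0.05] tcp [ 0.1692 -0.5231  0.2308] F [ 0.05 -0.07  0.84] M [ 0.015 -0.025 -0.042] w 1.001 t 0.1 h -72.08 q [-1.32  0.3   1.52  0.    1.32 -0.07]
[[209 208 209 199 191 194 202 214 196 144 135 139 140 142 141 144]
 [211 210 210 211 210 210 210 211 200 150 108 104 124 137 139 142]
 [209 210 210 212 212 213 213 215 219 197 137 104  81  63  71  74]
 [207 209 211 211 209 213 214 212 215 223 226 216 181 158 155 111]
 [212 214 201 153 122 146 169 168 195 216 215 217 223 221 231 194]
 [208 217 184  63  52  66  70  61  56  54  67 171 218 216 219 191]
 [182 198 173  77  56 124 144  90  63  66  51 108 191 218 217 222]
 [222 222 191  73  53 155 172  85  61  71  64 125 194 213 210 215]
 [223 227 197  44  56 181 195  73  61  71  59 184 221 201 197 208]
 [220 227 191  56  60 176 188  58  55  71  57 187 229 221 219 198]
 [ 71  92  92  60  84 187 196  82  58  71  79 185 227 217 218 188]
 [ 93  85  74  61 117 196 189  57  62  77  67  90 119 124 147 164]
 [ 42  42  60  64 146 208 182  54  60  78  69  57  75  71  81  90]
 [ 49  47  57  52 128 181 150  4
[... 608 characters left out ...]
 216 207 142 138 214 200 185 218 219 214 214 214]
 [188 165 192 188 114 134 204 191 145 184 213 210 210 211]
 [215 216 222 198 100 132 175 154 148 165 194 195 186 190]
 [220 218 222 202 110 182 234 205 156 195 221 218 220 197]
 [214 208 210 204 154 190 225 200 158 199 223 220 222 193]
 [ 81  74  74  73 103 128 128 126 133 185 219 220 222 220]
 [ 71  79  95  91  96 104  98  84  77  76  77  75  72  78]
 [ 43  36  36  40  34  30  45  55  51  59  78  92  86 100]
 [ 50  42  51  46  43  49  42  48  40  39  37  33  34  36]]
tong [0.6184661  0.12747769 0.067     ] 0.18564152290988697
ptr [0.607517   0.04214011 0.074     ] 0.0996498008143625
mast [0.64832171 0.04076115 0.142     ] 0.10215258549061199
```

Request:
{"fn": "apply_moves", "kwargs": {"steps": [[0.009,-0.0172,-0.0351,2,0,0,-1],[0.018,-0.0345,-0.07,4,0,0,-1],[0.027,-0.0517,-0.105,6,0,0,-1],[0.0355,-0.069,-0.1405,8,0,0,-1],[0.044,-0.086,-0.1755,10,0,0,-1],[0.053,-0.1034,-0.2107,11,0,0,-1],[0.062,-0.1206,-0.2458,12,0,0,-1],[0.071,-0.1378,-0.2809,13.2,0,0,-1]], "newtons": 40}}

```text
time_s: 0.77
tcp_pos: [0.3951, -0.3041, 0.1598]
eef_rot: [[-0.0, 0.081, -0.997], [0.0, -0.997, -0.081], [-1.0, -0.0, 0.0]]
force: [-0.0, -1.4, -0.2]
width: 0.999
```

```bash
python3 - <<'E'
from h import *
to([.394,-.3055,.072],-85.3)
import pickle
c=pickle.load(open('top.pkl','rb')); print(proj(c,[.5975,.0456,.074]))
E
```

```text
shift [0.0878 0.0013 0.0012] turn [-0.03  0.01  0.01] tcp [ 0.3951 -0.3041  0.1598] F [-0.02 -1.39 -0.19] M [0.029 0.009 0.02 ] w 0.999 t 0.7667 h -85.33 q [-0.73  0.26  1.75  0.    1.13  0.76]
[291.37384649 221.84028134]
```

Request:
{"fn": "apply_moves", "kwargs": {"steps": [[0.03,0,0,0,0,0,-1],[0.06,0,0,0,0,0,-1],[0.08,0,0,0,0,0,-1],[0.088,0,0,0,0,0,-1],[0.088,0,0,0,0,0,-1]]}}

```text
time_s: 1.18
tcp_pos: [0.3934, -0.3052, 0.0707]
eef_rot: [[-0.003, 0.082, -0.997], [0.002, -0.997, -0.082], [-1.0, -0.002, 0.002]]
force: [0.4, -0.8, 0.1]
width: 1.001
```

```bash
python3 - <<'E'
from h import *
grab('side','s2.png')
to([.394,-.3055,.072],-85.3)
E
```

```text
shift [ 0.0003 -0.0003 -0.    ] turn [0.01 0.04 0.04] tcp [ 0.394  -0.3058  0.0723] F [ 0.25 -1.16 -0.34] M [ 0.01  -0.024  0.018] w 1.001 t 1.2333 h -85.29 q [-0.73  0.39  1.81  0.    0.94  0.76]
```

View pics/s2.png

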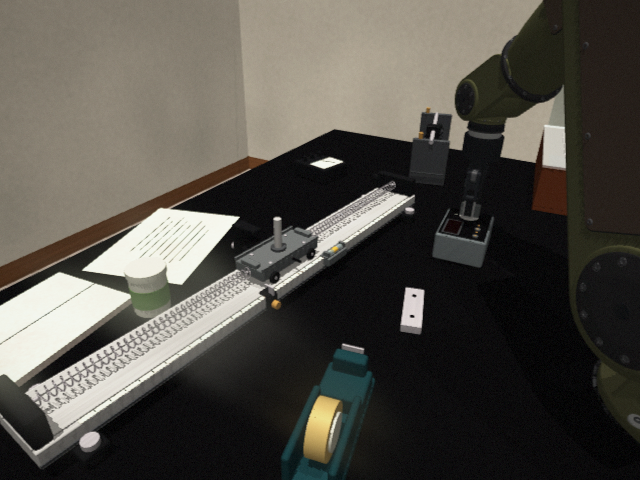

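The gripper straddles the knob at (470,210), on the commanded position. Closing now.

Request:
{"fn": "apply_moves", "kwargs": {"steps": [[0,0,0,0,0,0,1],[0,0,0,0,0,0,1],[0,0,0,0,0,0,1],[0,0,0,0,0,0,1],[0,0,0,0,0,0,1],[0,0,0,0,0,0,1],[0,0,0,0,0,0,1],[0,0,0,0,0,0,1]], "newtons": 40}}

```text
time_s: 1.9
tcp_pos: [0.3941, -0.3054, 0.0727]
eef_rot: [[-0.0, 0.082, -0.997], [0.001, -0.997, -0.082], [-1.0, -0.001, -0.0]]
force: [-1.9, 5.5, 6.1]
width: 0.134
```

Request:
{"fn": "apply_moves", "kwargs": {"steps": [[0,0,0,6,0,0,1],[0,0,0,12,0,0,1],[0,0,0,18,0,0,1],[0,0,0,24,0,0,1],[0,0,0,30,0,0,1],[0,0,0,36,0,0,1],[0,0,0,42,0,0,1],[0,0,0,48,0,0,1]]}}

```text
time_s: 2.57
tcp_pos: [0.3942, -0.3052, 0.0727]
eef_rot: [[-0.0, -0.689, -0.725], [0.001, -0.725, 0.689], [-1.0, -0.001, 0.001]]
force: [-1.4, 6.7, 7.4]
width: 0.129
```

Request:
{"fn": "apply_moves", "kwargs": {"steps": [[0,0,0,5,0,0,1],[0,0,0,9,0,0,1],[0,0,0,12,0,0,1],[0,0,0,13,0,0,1],[0,0,0,13,0,0,1],[0,0,0,13,0,0,1]]}}

```text
time_s: 3.07
tcp_pos: [0.3942, -0.3051, 0.0727]
eef_rot: [[-0.0, -0.831, -0.556], [0.001, -0.556, 0.831], [-1.0, -0.0, 0.001]]
force: [-1.6, 6.6, 9.0]
width: 0.133
```

```bash
python3 - <<'E'
from h import *
to([.394,-.3055,.072],-85.3)
E
```

```text
shift [ 0.0007  0.0003 -0.0002] turn [-6.095e+01  4.000e-02  5.000e-02] tcp [ 0.3942 -0.3051  0.0727] F [-1.59  6.58  9.02] M [1.139 0.285 0.278] w 0.133 t 3.0667 h -146.25 q [-0.73  0.39  1.81  0.    0.94  1.82]
```

The tool has turned 61° and the moment of 0.28 N m is well over the spring's 0.07, so the knob is on its stop. Letting go.

Request:
{"fn": "apply_moves", "kwargs": {"steps": [[0,0,0,0,0,0,-1],[0,0,0,0,0,0,-1],[0,0,0,0,0,0,-1],[0,0,0,0,0,0,-1],[0,0,0,0,0,0,-1],[0,0,0,0,0,0,-1],[0,0,0,0,0,0,-1],[0,0,0,0,0,0,-1]]}}

```text
time_s: 3.73
tcp_pos: [0.3941, -0.3058, 0.0723]
eef_rot: [[0.0, -0.832, -0.555], [-0.0, -0.555, 0.832], [-1.0, -0.0, -0.0]]
force: [0.0, 0.9, 0.6]
width: 1.0
```

Request:
{"fn": "apply_moves", "kwargs": {"steps": [[-0.02,0,0,0,0,0,-1],[-0.05,0,0,0,0,0,-1],[-0.09,0,0,0,0,0,-1],[-0.13,0,0,0,0,0,-1],[-0.15,0,0,0,0,0,-1]]}}

```text
time_s: 4.15
tcp_pos: [0.3947, -0.3063, 0.227]
eef_rot: [[0.004, -0.832, -0.555], [-0.004, -0.555, 0.832], [-1.0, -0.001, -0.005]]
force: [0.2, 1.2, 0.3]
width: 1.002
```

```bash
python3 - <<'E'
from h import *
c=grab('side'); t=grab('top')
a=cv2.resize(c['frame'][190:280,410:510,::-1],None,fx=4,fy=4); b=cv2.resize(t['frame'][270:360,380:480,::-1],None,fx=4,fy=4)
cv2.imwrite('pics/k3.png',np.hstack([a,b]))
# target over mast, tool y either way along track y
to([.648,.041,.19],-95.45+0)
to([.648,.041,.19],84.55)
E
```

```text
shift [ 0.0359 -0.4033  0.1489] turn [-50.83  -0.39  -0.08] tcp [ 0.3951 -0.3066  0.2262] F [-0.34 -0.52 -0.36] M [-0.039 -0.036  0.029] w 0.998 t 4.25 h -146.28 q [-0.73  0.19  1.67  0.    1.27  1.82]
shift [ 0.0359 -0.4033  0.1489] turn [ 1.2917e+02 -9.0000e-02  4.8000e-01] tcp [ 0.3951 -0.3066  0.2262] F [-0.34 -0.52 -0.36] M [-0.039 -0.036  0.029] w 0.998 t 4.25 h -146.28 q [-0.73  0.19  1.67  0.    1.27  1.82]
```

View pics/k3.png

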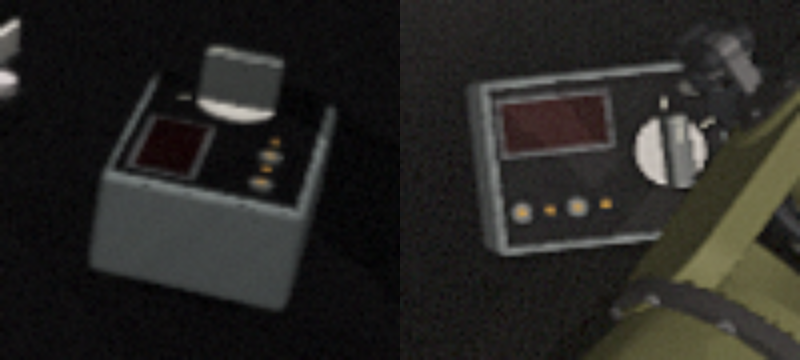

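The knob is back at rest in both views, with the bar along the timer's x at left (240,80) and right (685,150). Next is the move above the mast.

Request:
{"fn": "apply_moves", "kwargs": {"steps": [[0.001,-0.034,0.0124,-6.3,0,0,-1],[0.002,-0.068,0.025,-12.7,0,0,-1],[0.004,-0.102,0.0375,-19,0,0,-1],[0.006,-0.136,0.05,-25.4,0,0,-1],[0.008,-0.17,0.0625,-31.7,0,0,-1],[0.01,-0.204,0.075,-38.1,0,0,-1],[0.015,-0.238,0.0875,-44.5,0,0,-1],[0.02,-0.27,0.1,-50.8,0,0,-1]]}}

```text
time_s: 4.92
tcp_pos: [0.5638, -0.0708, 0.2011]
eef_rot: [[-0.001, -0.09, -0.996], [0.0, -0.996, 0.09], [-1.0, -0.0, 0.001]]
force: [0.3, 0.2, 0.2]
width: 0.997
```

```bash
python3 - <<'E'
from h import *
to([.648,.041,.18],-95.45)
E
```

```text
shift [ 0.021  -0.1189 -0.0738] turn [0.3  0.06 0.01] tcp [ 0.5638 -0.0708  0.2011] F [0.26 0.19 0.15] M [ 0.014 -0.042 -0.03 ] w 0.997 t 4.9167 h -95.15 q [-0.19  0.37  1.5   0.    1.27  1.47]
```

Request:
{"fn": "apply_moves", "kwargs": {"steps": [[0.005,-0.03,-0.018,0,0,0,-1],[0.01,-0.06,-0.037,0,0,0,-1],[0.015,-0.09,-0.055,0,0,0,-1],[0.02,-0.11,-0.068,0.3,0,0,-1],[0.021,-0.119,-0.074,0.3,0,0,-1],[0.021,-0.119,-0.074,0.3,0,0,-1],[0.021,-0.119,-0.074,0.3,0,0,-1]]}}

```text
time_s: 5.5
tcp_pos: [0.6477, 0.0382, 0.1806]
eef_rot: [[-0.001, -0.1, -0.995], [-0.0, -0.995, 0.1], [-1.0, 0.0, 0.001]]
force: [-0.6, 0.1, 0.1]
width: 1.001
```

```bash
python3 - <<'E'
from h import *
to([.648,.041,.103],-95.45)
E
```

```text
shift [ 0.0776 -0.0028 -0.0001] turn [-0.31  0.07 -0.02] tcp [0.6477 0.0382 0.1806] F [-0.63  0.06  0.1 ] M [0.017 0.021 0.012] w 1.001 t 5.5 h -95.76 q [ 0.    0.56  1.27 -0.    1.31  1.67]
```

Request:
{"fn": "apply_moves", "kwargs": {"steps": [[0.02,-0.001,0,0,0,0,-1],[0.04,-0.003,0,-0.3,0,0,-1],[0.06,-0.003,0,-0.3,0,0,-1],[0.072,-0.003,0,-0.3,0,0,-1],[0.0775,-0.003,0,-0.3,0,0,-1],[0.0775,-0.003,0,-0.3,0,0,-1],[0.0775,-0.003,0,-0.3,0,0,-1]]}}

```text
time_s: 6.08
tcp_pos: [0.6487, 0.0411, 0.1048]
eef_rot: [[0.001, -0.096, -0.995], [-0.0, -0.995, 0.096], [-1.0, -0.0, -0.001]]
force: [-0.1, -0.7, 0.1]
width: 1.0
```

```bash
python3 - <<'E'
from h import *
t=grab('top'); s=grab('side')
cv2.imwrite('pics/g4.png',np.hstack([cv2.resize(t['frame'][160:250,240:340,::-1],None,fx=4,fy=4),cv2.resize(s['frame'][200:290,230:330,::-1],None,fx=4,fy=4)]))
to([.648,.041,.103],-95.45)
E
```

```text
shift [0.0022 0.0005 0.0009] turn [-0.04 -0.11  0.01] tcp [0.649  0.0415 0.1052] F [ 0.35  0.84 -0.25] M [0.013 0.03  0.046] w 1.001 t 6.1833 h -95.49 q [0.01 0.64 1.33 0.   1.17 1.67]
```

View pics/g4.png

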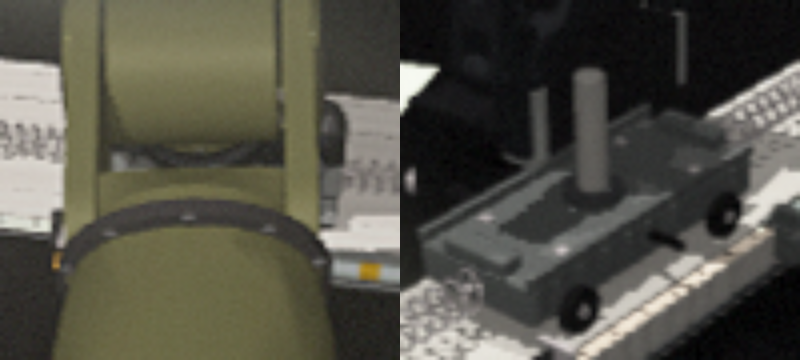

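The side crop shows the fingers either side of the mast. I'll check by projection that the mast really lies between the pads.

```bash
python3 - <<'E'
from h import *
s=grab('side'); P=cloud(s)
f=lambda p:(proj(s,p)-[230,200])*4+[400,0]
xv=np.array([.9955,-.095,0]); yv=np.array([.095,.9955,0]); o=np.array([.649,.0415,.118])
for a in(-11,0,11):
  for b in(-42.5,42.5): print(a,b,f(o+xv*a/1e3+yv*b/1e3).round())
for z in(.142,.118,.09): print('axis',z,f([.6485,.041,z]).round())
to([.648,.041,.1],-95.45)
for (u,v) in [(277,224),(277,219),(265,230),(300,212)]: print(u,v,P[v,u].round(3))
E
```

```text
-11 -42.5 [674.  94.]
-11 42.5 [550. 168.]
0 -42.5 [654.  87.]
0 42.5 [530. 160.]
11 -42.5 [635.  81.]
11 42.5 [510. 153.]
axis 0.142 [595.  73.]
axis 0.118 [596. 122.]
axis 0.09 [598. 178.]
shift [0.0051 0.0006 0.0009] turn [-0.04 -0.11  0.01] tcp [0.649  0.0415 0.1051] F [1.03 0.69 0.38] M [-0.002  0.015 -0.003] w 1.0 t 6.2333 h -95.49 q [0.01 0.64 1.33 0.   1.17 1.67]
277 224 [0.648 0.048 0.134]
277 219 [0.65  0.044 0.141]
265 230 [0.642 0.09  0.143]
300 212 [ 0.634 -0.005  0.139]
```

Mast is centred between the pads. Lower slightly and close.

Request:
{"fn": "apply_moves", "kwargs": {"steps": [[0.004,0.0005,0.0005,0,0,0,-1],[0.004,0.0005,0.0005,0,0,0,1],[0.004,0.0005,0.0005,0,0,0,1],[0.004,0.0005,0.0005,0,0,0,1],[0.004,0.0005,0.0005,0,0,0,1],[0.004,0.0005,0.0005,0,0,0,1],[0.004,0.0005,0.0005,0,0,0,1],[0.004,0.0005,0.0005,0,0,0,1]], "newtons": 40}}

```text
time_s: 6.9
tcp_pos: [0.648, 0.0413, 0.0999]
eef_rot: [[0.0, -0.095, -0.995], [0.0, -0.995, 0.095], [-1.0, -0.0, -0.0]]
force: [-0.8, 0.8, 1.0]
width: 0.149
```

Request:
{"fn": "apply_moves", "kwargs": {"steps": [[0,0,0,0,0,0,1],[0,0,0,0,0,0,1]]}}

```text
time_s: 7.07
tcp_pos: [0.648, 0.0413, 0.1]
eef_rot: [[0.0, -0.095, -0.995], [0.0, -0.995, 0.095], [-1.0, -0.0, -0.0]]
force: [-1.0, 0.5, 2.4]
width: 0.149
```

```bash
python3 - <<'E'
from h import *
import pickle
to([.648+.095*.07,.041+.9955*.07,.101],-95.45)
c=pickle.load(open('top.pkl','rb')); yv=np.array([.095,.9955]); xv=np.array([.9955,-.095])
for n,u,v,z in(('tong',255.5,215,.067),('tong',255.5,217,.067),('tonglow',255.2,220,.067),('ptr',290.8,215,.074),('ptr',290.6,218,.074),('brass',255.2,224.5,.06)):
    p=ray(c,u,v,z)[:2]; print(n,p@yv-np.array([.6485,.041])@yv,p@xv-np.array([.6485,.041])@xv)
s=pickle.load(open('side.pkl','rb')); g=cv2.cvtColor(s['frame'],cv2.COLOR_RGB2GRAY)
print(g[276:294,258:282])
E
```

```text
shift [-0.001  -0.0697 -0.    ] turn [-0.03 -0.01  0.  ] tcp [0.648  0.0413 0.1   ] F [-0.98  0.54  2.39] M [-0.002  0.082 -0.008] w 0.149 t 7.0667 h -95.48 q [0.01 0.64 1.34 0.   1.16 1.67]
tong 0.08419102662745596 -0.040530895903345354
tong 0.08379371347467511 -0.0451909008917496
tonglow 0.08389019257291667 -0.052225016792121104
ptr 0.002293214434920879 -0.03544509395129325
ptr 0.002208268936619698 -0.04244007602569477
brass 0.08376368703340421 -0.06188759238245034
[[ 56  59  58  58  61  58  51  48  44  46  47  42  27  23  23  17  15  59
   73  31  10  51 101 131]
 [ 60  55  59  57  60  57  50  45  47  45  46  40  23  26  17  15  37  84
   99  59   7  63 155 215]
 [ 59  60  60  61  62  57  55  48  50  48  47  34  21  23  14  14  59  85
   81  58  15 110 191 223]
 [ 68  62  59  59  60  60  50  50  55  62  78  61  20  15  16  19  28  61
   64  28  32 105 157 196]
 [100  87  69  60  60  57  56  67  93 104 102  77  20  18  17  17  18  16
   12  19  68 175 227 226]
 [109 106 104  83  66  67  70  92 105 106 107  81  28  17  18  20  15  14
   21  73 160 217 226 200]
 [108 107 109 105 108 
[... 490 characters left out ...]
01 200 197 195 198 170 108  91  55  86 117 151 189 206 175 147 210
  238 244 242 228 157 110]
 [219 201 201 199 198 197 176  87  31  39  78 104 107 118 136 139 151 154
  200 238 234 192  91  89]
 [222 221 223 220 180  89  36  32  31  36  76 105 105 105  99 105 197 240
  227 172 134 100  89  91]
 [222 218 210 176  87  37  36  30  27  31  74 105 101 106 103  85 138 198
  181 124  96  96  93  94]
 [219 181  87  38  38  39  34  33  37  32  72 105 106 106 101  92  65  40
   73  93  97  96  90  91]
 [202 127  40  39  41  37  38  39  37  37  68  98 103 103 104  90  64  29
   64  95  95  91  86  91]
 [192 107  39  37  36  40  40  37  38  33  44  59  87 103 101  91  64  29
   41  71  93  92  90  92]]
```

Gripped (opening 12.7–14 mm, the mast). By the top view the mark is about +82 to +84 mm along the track. I'll draw the cart +75 mm first, then look.

Request:
{"fn": "apply_moves", "kwargs": {"steps": [[0,-0.003,0,0,0,0,1],[0,-0.01,0,0,0,0,1],[0,-0.02,0,0,0,0,1],[0,-0.032,0,0,0,0,1],[0,-0.044,0,0,0,0,1],[0,-0.056,0,0,0,0,1],[0,-0.066,0,0,0,0,1],[0,-0.072,0,0,0,0,1]]}}

```text
time_s: 7.73
tcp_pos: [0.6571, 0.1139, 0.1]
eef_rot: [[0.006, -0.095, -0.995], [-0.001, -0.995, 0.095], [-1.0, -0.0, -0.007]]
force: [24.2, -6.5, -7.2]
width: 0.149
```

Request:
{"fn": "apply_moves", "kwargs": {"steps": [[0,-0.002,0,0,0,0,1],[0,-0.003,0,0,0,0,1],[0,-0.003,0,0,0,0,1],[0,-0.003,0,0,0,0,1],[0,-0.003,0,0,0,0,1]]}}

```text
time_s: 8.15
tcp_pos: [0.6573, 0.1158, 0.1]
eef_rot: [[0.006, -0.096, -0.995], [-0.001, -0.995, 0.096], [-1.0, 0.0, -0.006]]
force: [22.0, -5.9, -6.9]
width: 0.149
```

```bash
python3 - <<'E'
from h import *
import pickle
t=grab('top'); s=grab('side'); pickle.dump((t,s),open('m5.pkl','wb'))
cv2.imwrite('pics/m5.png',np.hstack([cv2.resize(t['frame'][190:240,225:285,::-1],None,fx=6,fy=6,interpolation=cv2.INTER_CUBIC),cv2.resize(s['frame'][255:305,230:290,::-1],None,fx=6,fy=6,interpolation=cv2.INTER_CUBIC)]))
to([.648+.095*.0838,.041+.9955*.0838,.1],-95.45)
E
```

```text
shift [-0.     -0.0085  0.0022] turn [-0.05 -0.36 -0.01] tcp [0.6573 0.1158 0.1   ] F [23.02 -5.01 -8.19] M [-0.779 -3.255  0.012] w 0.153 t 8.25 h -95.5 q [ 0.12  0.68  1.28 -0.    1.18  1.79]
```

View pics/m5.png

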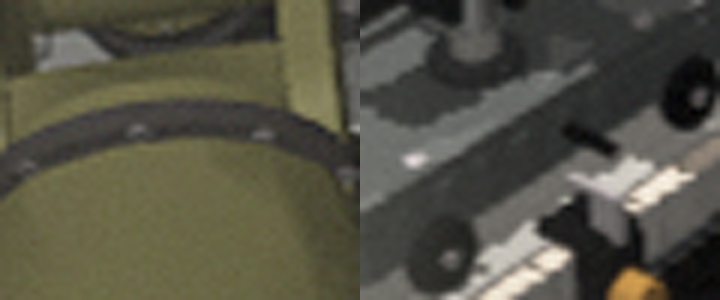

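The 22 N sideways force means the true track yaw is about -7°, since my rectangle fit was polluted. I'll unload the side force, then re-measure with the right axis.

Request:
{"fn": "apply_moves", "kwargs": {"steps": [[0,0,-0.001,0,0,0,1],[0,0,-0.002,0,0,0,1],[0,0,-0.0022,0,0,0,1],[0,0,-0.0022,0,0,0,1]]}}

```text
time_s: 8.58
tcp_pos: [0.6575, 0.116, 0.1]
eef_rot: [[0.001, -0.095, -0.995], [-0.0, -0.995, 0.095], [-1.0, 0.0, -0.001]]
force: [3.2, -3.2, 2.5]
width: 0.155
```

```bash
python3 - <<'E'
from h import *
import pickle
c=pickle.load(open('top.pkl','rb')); s=pickle.load(open('side.pkl','rb'));t5,s5=pickle.load(open('m5.pkl','rb'))
st=arm.get_state(); print(st['tcp_pos'],st['force'],st['ft_torque'])
# yaw from track near/far edges: bright/dark transitions along columns
g=cv2.cvtColor(c['frame'],cv2.COLOR_RGB2GRAY).astype(float)
pts=[];pf=[]
for u in list(range(135,240,3))+list(range(350,440,3)):
    exp=203+(u-105)*.104
    col=np.diff(g[int(exp)-9:int(exp)+13,u]); i=np.argmin(col); pts.append(ray(c,u,int(exp)-9+i+.5,.05)[:2])
pts=np.array(pts); l=cv2.fitLine(pts.astype(np.float32),cv2.DIST_HUBER,0,.001,.001).ravel()
yv=l[:2]*np.sign(l[1]); n=np.array([yv[1],-yv[0]]); r=(pts-l[2:])@n
print('yv',yv,'yaw',np.degrees(np.arctan2(-yv[0],yv[1])),'resid',np.median(abs(r)))
m=np.array([.648,.0413])
def pr(nm,cam,u,v,z):
    p=ray(cam,u,v,z)[:2]; print(nm,p.round(4),'x',((p-m)@n).round(4),'y',((p-m)@yv).round(4))
pr('tongue',c,255.5,215,.067);pr('tongue',c,255.4,220,.067);pr('ptr',c,290.8,215,.074);pr('ptr',c,290.4,220,.074)
pr('edge',c,*( [255,220.]),.05)
pr('S0 ptr tip',s,300,0,.074) if 0 else None
pr('S5 ptr tip',s5,272,280.5,.074);pr('S5 ptr root',s5,264.5,277,.074);pr('S5 tongue tip',s5,265.5,284.7,.067);pr('S5 tongue root',s5,271,288,.067)
pr('S0 tongue tip',s,265.5,284.3,.067)
g5=cv2.cvtColor(s5['frame'],cv2.COLOR_RGB2GRAY); print(g5[272:292,260:280])
for Y in (.082,.084): 
  for X in(-.036,-.051): print(proj(s5,[*(m+Y*yv+X*n),.067]))
E
```

```text
[0.65747077 0.11604575 0.09995104] [ 3.16922839 -3.23430625  2.51350718] [-0.50260558 -0.31101029 -0.02209182]
yv [0.12577556 0.9920587 ] yaw -7.225546 resid 0.0006072410197876971
tongue [0.6162 0.1287] x -0.0426 y 0.0827
tongue [0.6045 0.129 ] x -0.0542 y 0.0815
ptr [0.6134 0.0466] x -0.035 y 0.001
ptr [0.6018 0.0478] x -0.0466 y 0.0006
edge [0.6067 0.1316] x -0.0523 y 0.0844
S5 ptr tip [0.609  0.1223] x -0.0489 y 0.0754
S5 ptr root [0.6254 0.12  ] x -0.0324 y 0.0753
S5 tongue tip [0.6173 0.1292] x -0.0416 y 0.0833
S5 tongue root [0.6043 0.1323] x -0.0548 y 0.0848
S0 tongue tip [0.6179 0.1282] x -0.0408 y 0.0825
[[ 60  47  49  50  49  45  45  45  46  49  45  43  42  43  44  39  44  52
   67  63]
 [ 47  50  48  55  53  45  41  44  46  46  48  45  40  43  44  48  63  89
  105  86]
 [ 45  50  49  51  47  43  42  44  48  49  47  45  45  46  52  65  86 104
  106  99]
 [ 49  44  46  51  37  29  36  41  47  49  42  46  46  64  86 105 103 107
  108 110]
 [ 46  49  51  38  18  15  23  30  36  43  46  56  73  89 106 105 106 107
  112 106]
 [ 46  49  51  41  19  18  18  11  22  26  49  83 106 
[... 633 characters left out ...]
07 110 109 106 117 144 170 186 192 200 201 204 202 199 177 136 159
  212 233]
 [110 107 109 105 105 101  99 109 139 168 190 199 198 200 175 146 191 232
  234 230]
 [114 105 105 113 118  88  49  54  88 116 138 171 181 160 141 194 226 232
  231 213]
 [107 105 109 143 158  75  28  33  77 105 106 118 124 128 141 138 181 226
  221 174]
 [103 106 105  78  31  24  27  35  78 107 103 109 101 102 177 223 205 159
  123  97]
 [ 97 100  73  33  33  26  23  29  73 105 107 107 101  84  81 112 130 109
   92  95]
 [ 51  32  30  33  29  31  27  24  71 110 107 109 104  91  65  37  74  92
   95  95]]
[263.51450276 283.15749049]
[270.3921354  286.37520133]
[262.67236753 283.70582368]
[269.55450183 286.93537643]
```

Side force is down to about 3 N. The track yaw is -7.2° (0.6 mm residual). The remaining travel is about 6 to 7 mm, so I'll move 6.5 mm.

Request:
{"fn": "apply_moves", "kwargs": {"steps": [[0,-0.002,-0.0001,0,0,0,1],[0,-0.004,-0.0001,0,0,0,1],[0,-0.006,-0.0002,0,0,0,1],[0,-0.0065,-0.0003,0,0,0,1],[0,-0.0065,-0.0003,0,0,0,1],[0,-0.0065,-0.0003,0,0,0,1]]}}

```text
time_s: 9.08
tcp_pos: [0.6582, 0.1222, 0.0999]
eef_rot: [[0.0, -0.095, -0.995], [0.0, -0.995, 0.095], [-1.0, -0.0, -0.0]]
force: [1.7, -3.3, 5.4]
width: 0.154
```

```bash
python3 - <<'E'
from h import *
import pickle
F=[arm.camera('side') for _ in range(4)]; s=F[0]; f=np.mean([x['frame'] for x in F],0)
pickle.dump((s,f),open('m6.pkl','wb'))
cv2.imwrite('pics/m6.png',cv2.resize(f[262:300,240:290,::-1].astype(np.uint8),None,fx=14,fy=14,interpolation=cv2.INTER_CUBIC))
st=arm.get_state(); yv=np.array([.12578,.99206]);n=np.array([yv[1],-yv[0]]); m=np.array([.648,.0413])
print(st['tcp_pos'],((st['tcp_pos'][:2]-m)@yv),st['force'],np.abs(st['dq']).max())
print(cv2.cvtColor(f.astype(np.uint8),cv2.COLOR_RGB2GRAY)[272:292,256:276])
E
```

```text
[0.65823517 0.12207027 0.09993678] 0.0814163346620463 [ 1.69181056 -3.18234412  5.70140677] 0.0023506702947059845
[[106 104  95  80  60  47  48  49  50  47  46  47  47  46  43  44  44  43
   42  43]
 [100  87  62  46  43  48  49  54  54  45  44  46  48  47  45  44  45  45
   41  44]
 [ 63  48  47  46  48  48  49  49  47  44  44  46  46  46  45  44  43  47
   50  65]
 [ 49  49  48  48  49  49  48  49  48  43  44  45  45  46  45  44  47  60
   90 104]
 [ 53  55  50  48  44  45  47  47  48  46  44  44  43  45  46  57  71  90
  104 107]
 [ 62  61  51  46  39  23  21  32  40  42  44  44  47  49  64  90 106 104
  107 109]
 [ 59  49  48  46  38  22  16  17  20  27  39  43  56  79  97 105 106 107
  106 107]
 [ 51  48  47  47  41  26  19  17  19  15  18  32  71  99 103 106 108 106
  106 106]
 [ 51  50  48  46  48  45  35  23  21  18  13  16  24  54  90 109 107 107
  106 105]
 [ 51  50  47  47  47  49  46  53  54  49  35  24  15  20  68 105 107 106
  105 104]
 [ 50  50  49  48  48  48  64  92 107 107  97  68  42  45  83 106 114 126
  117 104]
 [ 50  49  48  50  55  68  91 107 113 123 124 115  95 104 128 128 164 200
  175 130]
 [ 51  50  51  65  93 108 108 108 135 171 177 152 124 164 202 201 202 202
  204 202]
 [ 50  56  68  91 109 107 109 108 107 115 143 171 185 191 198 201 202 204
  201 175]
 [ 69  92 107 109 108 108 107 106 105 103 100 109 140 170 189 198 197 197
  176 146]
 [ 98 109 108 108 108 105 104 105 104  81  46  51  86 114 141 169 182 156
  138 192]
 [107 107 109 108 105 104 105 103  80  44  22  28  74 107 107 114 126 127
  139 138]
 [110 108 104 102 103 105 102  75  30  29  23  27  73 107 105 106 100 103
  179 228]
 [108 104 104 101  99  98  74  29  32  26  22  28  73 107 107 108 102  85
  126 180]
 [105 114 121  94  48  31  31  31  31  31  30  29  70 107 106 107 102  89
   62  38]]
```

View pics/m6.png

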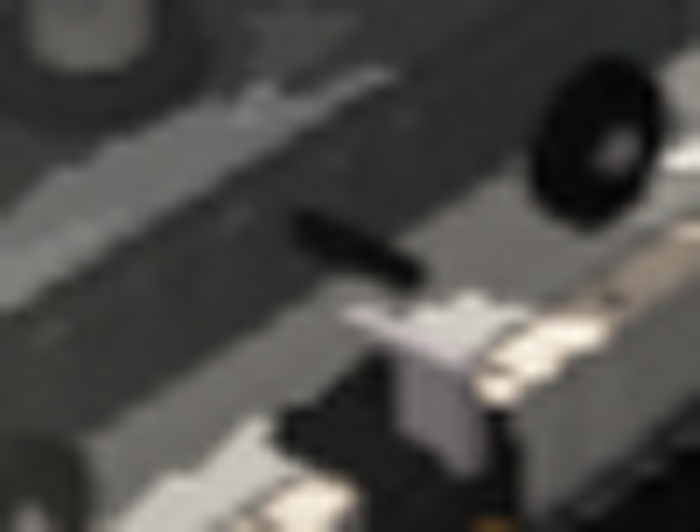

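```bash
python3 - <<'E'
from h import *
import pickle
s,f=pickle.load(open('m6.pkl','rb'))
yv=np.array([.12578,.99206]);n=np.array([yv[1],-yv[0]]); m=np.array([.648,.0413])
for nm,u,v,z in(('p',261,278,.074),('p',264.5,279.3,.074),('p',268,280.9,.074),('t',265.5,284.05,.067),('t',267,284.6,.067),('t',268,285.1,.067)):
    q=ray(s,u,v,z)[:2]-m; print(nm,round(q@n,4),round(q@yv,4))
# predicted pointer/tongue images at several mark values, using tool travel .0814
for Y in(.0814,.083): print(Y,proj(s,[*(m+Y*yv-.040*n),.074]),proj(s,[*(m+Y*yv-.042*n),.067]))
E
```

```text
p -0.0299 0.0809
p -0.037 0.0803
p -0.0446 0.0802
t -0.0403 0.0819
t -0.0433 0.0816
t -0.0455 0.0817
0.0814 [265.40555355 280.25015052] [266.49987069 284.27119622]
0.083 [264.73051678 280.68711511] [265.82858574 284.71294345]
```

```bash
python3 - <<'E'
from h import *
import pickle
s=pickle.load(open('side.pkl','rb')); s6,f6=pickle.load(open('m6.pkl','rb'))
yv=np.array([.12578,.99206]);n=np.array([yv[1],-yv[0]]); m=np.array([.648,.0413])
def measure(nm,img,cam,z,Y,X0,X1,sign):
    g=cv2.cvtColor(img.astype(np.uint8),cv2.COLOR_RGB2GRAY).astype(np.float32)
    # resample strip: rows=X, cols=Y (track frame at height z), profile centroid
    ys=np.arange(-8,8.01,.25)/1e3+Y
    for X in np.arange(X0,X1,.002):
        uv=np.array([proj(cam,[*(m+y*yv+X*n),z]) for y in ys],np.float32)
        p=cv2.remap(g,uv[:,:1].copy(),uv[:,1:].copy(),cv2.INTER_CUBIC).ravel()
        print(nm,round(X,3),p[::2].astype(int).tolist())
measure('p0',s['frame'],s,.074,0,-.05,-.036,-1)
measure('p6',f6,s6,.074,.081,-.05,-.036,-1)
measure('t6',f6,s6,.067,.081,-.052,-.038,1)
E
```

```text
p0 -0.05 [97, 97, 99, 99, 99, 97, 96, 96, 97, 98, 100, 104, 109, 112, 111, 105, 101, 95, 90, 84, 79, 78, 77, 78, 81, 83, 88, 94, 100, 107, 109, 106, 102]
p0 -0.048 [103, 102, 100, 100, 100, 101, 102, 104, 105, 104, 101, 97, 93, 86, 77, 68, 56, 46, 39, 33, 30, 28, 31, 36, 45, 51, 60, 70, 79, 87, 95, 100, 103]
p0 -0.046 [98, 98, 98, 98, 99, 98, 98, 98, 96, 92, 84, 74, 62, 50, 39, 28, 18, 13, 12, 13, 15, 18, 23, 29, 37, 46, 59, 74, 86, 94, 99, 102, 103]
p0 -0.044 [97, 97, 96, 95, 94, 93, 91, 88, 85, 78, 67, 53, 41, 30, 21, 14, 9, 6, 5, 7, 10, 16, 25, 34, 45, 56, 66, 77, 87, 94, 99, 101, 101]
p0 -0.042 [100, 100, 101, 101, 101, 99, 94, 88, 80, 72, 60, 47, 33, 23, 14, 8, 4, 3, 3, 6, 10, 15, 21, 31, 42, 53, 63, 70, 77, 82, 87, 91, 94]
p0 -0.04 [79, 80, 78, 76, 74, 72, 67, 60, 54, 47, 39, 29, 19, 12, 8, 5, 4, 4, 5, 8, 12, 17, 23, 29, 36, 43, 49, 54, 60, 65, 70, 73, 74]
p0 -0.038 [55, 53, 51, 48, 46, 44, 42, 38, 35, 31, 28, 24, 20, 15, 11, 9, 7, 6, 6, 7, 9, 13, 18, 23, 27, 32, 35, 38, 40, 43, 46, 49, 51]
p0 -0.036 [44, 43, 43, 43, 44, 45, 45, 45, 42, 39, 35, 31, 27, 23, 18, 14, 11, 10, 9, 9,
[... 1754 characters left out ...]
 68, 54, 41, 32, 26, 24, 25]
t6 -0.046 [143, 145, 145, 148, 156, 165, 178, 192, 199, 204, 202, 198, 194, 190, 187, 187, 189, 188, 184, 173, 160, 144, 129, 109, 94, 81, 73, 66, 62, 59, 60, 60, 64]
t6 -0.044 [107, 106, 108, 116, 124, 131, 139, 144, 147, 144, 141, 137, 136, 141, 147, 156, 168, 175, 176, 170, 157, 145, 135, 124, 115, 107, 102, 97, 97, 98, 101, 102, 103]
t6 -0.042 [81, 79, 77, 75, 76, 78, 82, 91, 98, 103, 107, 111, 119, 130, 143, 157, 167, 173, 173, 166, 154, 140, 124, 114, 106, 103, 102, 103, 104, 105, 105, 106, 106]
t6 -0.04 [28, 25, 27, 35, 44, 53, 64, 75, 85, 98, 109, 122, 131, 140, 151, 162, 171, 178, 178, 171, 159, 144, 131, 121, 111, 107, 105, 105, 106, 107, 107, 107, 106]
```

Both views now agree. The grip closed about 2 mm off the rest position, and the pointer is about 1.6 mm (side) to 2.2 mm (top) short of the tongue. I'll advance 1.8 mm.

Request:
{"fn": "apply_moves", "kwargs": {"steps": [[0,-0.001,0,0,0,0,1],[0,-0.0018,-0.0002,0,0,0,1],[0,-0.0018,-0.0002,0,0,0,1],[0,-0.0018,-0.0002,0,0,0,1],[0,-0.0018,-0.0002,0,0,0,1]]}}

```text
time_s: 9.7
tcp_pos: [0.6585, 0.1239, 0.1]
eef_rot: [[-0.0, -0.096, -0.995], [0.0, -0.995, 0.096], [-1.0, -0.0, 0.0]]
force: [0.3, -3.1, 5.4]
width: 0.155
```

```bash
python3 - <<'E'
from h import *
F=[arm.camera('side') for _ in range(4)]; cam=F[0]; f=np.mean([x['frame'] for x in F],0)
g=cv2.cvtColor(f.astype(np.uint8),cv2.COLOR_RGB2GRAY).astype(np.float32)
yv=np.array([.12578,.99206]);n=np.array([yv[1],-yv[0]]); m=np.array([.648,.0413])
ys=np.arange(-8,8.01,.25)/1e3+.081
for nm,z,Xs,sg,lv in(('p',.074,(-.046,-.044,-.042),-1,55),('t',.067,(-.044,-.042,-.040),1,140)):
    for X in Xs:
        uv=np.array([proj(cam,[*(m+y*yv+X*n),z]) for y in ys],np.float32)
        p=cv2.remap(g,uv[:,:1].copy(),uv[:,1:].copy(),cv2.INTER_CUBIC).ravel()
        b=(p<lv) if sg<0 else (p>lv)
        i=np.nonzero(b&(abs(ys-.081)<.005))[0]; print(nm,X,(ys[i[0]]+ys[i[-1]])/2,(ys[i[-1]]-ys[i[0]]))
st=arm.get_state(); print(st['tcp_pos'],(st['tcp_pos'][:2]-m)@yv,st['force'],abs(st['dq']).max(),st['time_s'],st['width'])
cv2.imwrite('pics/m7.png',cv2.resize(f[262:300,240:290,::-1].astype(np.uint8),None,fx=14,fy=14,interpolation=cv2.INTER_CUBIC))
E
```

```text
p -0.046 0.082375 0.005250000000000005
p -0.044 0.082125 0.005250000000000005
p -0.042 0.082125 0.005250000000000005
t -0.044 0.08 0.007000000000000006Traceback (most recent call last):
  File "<stdin>", line 11, in <module>
IndexError: index 0 is out of bounds for axis 0 with size 0
```

```bash
python3 - <<'E'
from h import *
F=[arm.camera('side') for _ in range(4)]; cam=F[0]; f=np.mean([x['frame'] for x in F],0)
g=cv2.cvtColor(f.astype(np.uint8),cv2.COLOR_RGB2GRAY).astype(np.float32)
yv=np.array([.12578,.99206]);n=np.array([yv[1],-yv[0]]); m=np.array([.648,.0413])
ys=np.arange(-8,8.01,.5)/1e3+.081
for X in(-.052,-.048,-.046,-.044,-.042,-.040):
    uv=np.array([proj(cam,[*(m+y*yv+X*n),.067]) for y in ys],np.float32)
    print('t',X,cv2.remap(g,uv[:,:1].copy(),uv[:,1:].copy(),cv2.INTER_CUBIC).ravel().astype(int).tolist())
st=arm.get_state(); print(st['tcp_pos'],(st['tcp_pos'][:2]-m)@yv,st['force'],abs(st['dq']).max(),st['time_s'],st['width'])
cv2.imwrite('pics/m7.png',cv2.resize(f[262:300,240:290,::-1].astype(np.uint8),None,fx=14,fy=14,interpolation=cv2.INTER_CUBIC))
E
```

```text
t -0.052 [207, 210, 211, 212, 210, 208, 205, 203, 204, 205, 205, 203, 201, 199, 197, 196, 195, 191, 183, 174, 162, 148, 133, 121, 114, 111, 109, 105, 100, 94, 88, 79, 67]
t -0.048 [145, 155, 167, 177, 186, 197, 203, 208, 209, 208, 206, 205, 202, 198, 192, 188, 185, 181, 174, 166, 158, 148, 136, 119, 102, 84, 70, 55, 42, 32, 25, 23, 24]
t -0.046 [116, 124, 133, 143, 156, 167, 179, 191, 198, 201, 199, 193, 186, 174, 158, 146, 137, 131, 130, 131, 132, 131, 124, 110, 96, 83, 74, 65, 61, 58, 59, 60, 64]
t -0.044 [110, 110, 113, 118, 124, 129, 136, 141, 144, 140, 135, 130, 124, 120, 113, 112, 117, 126, 136, 141, 143, 141, 136, 127, 118, 107, 101, 95, 96, 98, 100, 101, 102]
t -0.042 [91, 86, 82, 78, 75, 72, 67, 66, 67, 67, 70, 75, 84, 93, 102, 110, 117, 125, 130, 133, 135, 133, 127, 120, 113, 108, 106, 104, 104, 104, 105, 105, 106]
t -0.04 [57, 44, 34, 31, 28, 26, 27, 30, 37, 49, 63, 78, 90, 98, 103, 105, 105, 104, 104, 105, 105, 105, 105, 105, 105, 104, 104, 105, 106, 107, 108, 109, 109]
[0.65848794 0.12390634 0.09995782] 0.08326962298572088 [ 1.0064274  -3.22070547  6.04143202] 0.0015558591062681203 10.1 0.14643460295693309
```

View pics/m7.png

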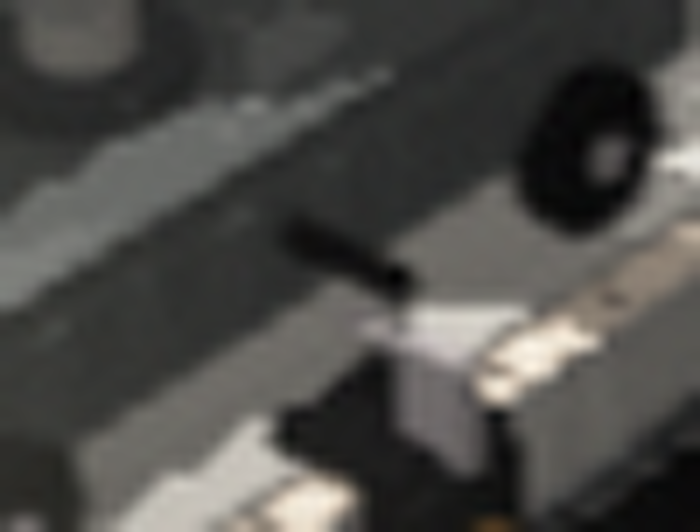

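The pointer is over the tongue, with tip at (400,280) and its shadow on the tongue tip at (385,325). Track y is 82.2 mm for the pointer against 81.7 mm for the tongue by the side view. By the top view, the needed travel of 81.4 mm compares with 81.3 mm made. The cart is at rest and held, so I'm handing in.

```bash
python3 - <<'E'
from h import *
import pickle
s0=pickle.load(open('side.pkl','rb'))['frame'].astype(int); s=arm.camera('side')['frame'].astype(int)
for n,(a,b,c,d) in dict(bar=(285,335,395,430),disp=(345,480,280,380),tub=(255,320,120,175)).items(): print(n,abs(s-s0)[a:b,c:d].mean().round(2))
st=arm.get_state(); print(abs(st['dq']).max(),st['force'],st['width']); print(arm.job_done())
E
```

```text
bar 36.62
disp 2.78
tub 3.78
0.001963026615132402 [-0.5693201  -3.18576999  5.46661442] 0.14978921285680202
the job is handed in; nothing more can be done
None
```

The steel bar's patch of the side image changed, so I'll check in a saved frame whether that's the arm in front of it.

```bash
python3 -c "
import pickle,cv2
s,f=pickle.load(open('m6.pkl','rb')); cv2.imwrite('pics/e.png',f[:,:,::-1])"
```

```text
[ WARN:0@0.031] global loadsave.cpp:1063 imwrite_ Unsupported depth image for selected encoder is fallbacked to CV_8U.
```

View pics/e.png

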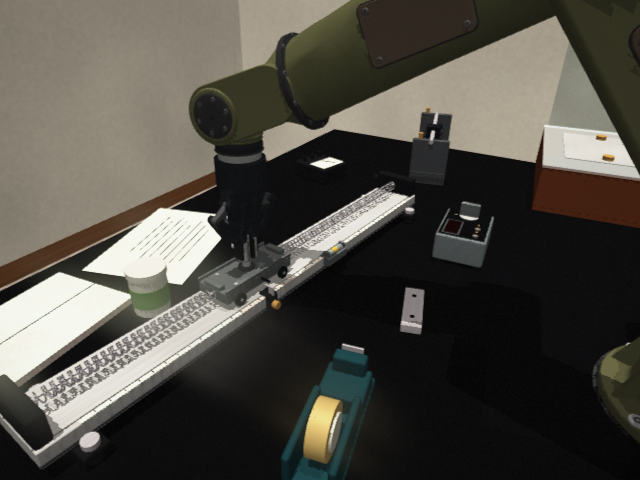

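The timer is zeroed and the cart is held at rest with its pointer over the start mark. I handed the job in at about 10 s of the 54 s allowed.

- **Timer:** I turned the reset knob 61° clockwise. The moment reached 0.28 N m, well over the spring's 0.07, so it was on its stop. I then let go, and both cameras showed it back at rest.
- **Cart:** I gripped it by the mast and drew it to the mark without letting go. The arm was still at the end, and the pull was about 3.2 N, as expected from the springs.
- **Pointer on the mark:** In the side view the pointer is about 0.5 mm past the tongue. By the top view's mark position it is within 0.1 mm. The arm hid the pointer from the top camera, so that second figure is the travel needed from the first picture against the travel made.
- **Loose items:** The tape dispenser, tub and steel bar stand where they were. My final image comparison flagged the bar's area, but a frame saved just before the last 1.8 mm move shows the bar in the same place. The change looks like the arm's shadow.

- **What went wrong:** My first track angle was about 1.8° off. That put about 23 N of side load on the mast for less than a second, until I corrected it. Closing the grip also shifted the cart about 2 mm, which I made up in the last moves.

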